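# Pin the stencil leaves into register

### The job

The two stencil leaves on the register board have swung out of line with each other and with the board. Take the tapered register pin out of its wooden block and drive it down through the holes at the free end of both leaves into the board's bush, fully home with its flange flat on the upper leaf, so that it pulls both leaves into line; leave the pin standing there and leave the other things on the bench where they are.

Things in the scene. Friction and masses are not known exactly. Their poses are not given: they have to be found in the camera images.
- board: Register board, fixed to the bench: plywood 260 (x) x 356 (y) x 18 mm, origin under its centre, +y towards the leaves' pivot screw at one short end (148 mm out). A dark steel bush block, 70 x 56 mm, top 46 mm above the bench, sits at the other end (-y, 148 mm out). A tile lies in its nest; two stencil leaves lie over it, on the block tops.
- register_hole (a point): Centre of the fixed bush hole at the top of the bush block, 46 mm above the bench; axes as the board's. Vertical, 25.5 mm wide, open down to the bench. The leaves lie on the block, so the stack's top here is 10.3 mm above this point. The bush never moves; the pin must go down its axis. At the start a round opening of at least 12 mm about that axis is clear through both leaves.
- upper_leaf (a joint): Swing of the upper stencil leaf about the vertical pivot screw, rad: 0 = its hole is exactly in line with the bush; + is anticlockwise from above; it travels from -0.03 to 0.03; 0.01 rad shifts its hole by 3 mm. Friction holds it where it is: about 2 N sideways at the hole moves it.
- lower_leaf (a joint): Swing of the lower stencil leaf, directly under the upper one, about the same screw; same meaning and stiffness.
- upper_leaf_hole (a point): Centre of the hole in the upper leaf's free end, at the leaf's top face, 56 mm above the bench; 25.5 mm wide. The leaf is an aluminium frame 230 x 234 x 5 mm with a brass stencil sheet and a 64 x 62 mm tab at each end.
- lower_leaf_hole (a point): The same on the lower leaf, 51 mm above the bench.
- pin_grip (a point): Middle of the handle of the tapered pin; z = its axis, up. Pin 113 mm long, 0.17 to 0.34 kg: dark wood handle 26 mm across, 26 mm above and below this point; flange 40 mm across, 7 mm thick, its underside 35 mm below this point; shank 24 mm across for 22 mm; taper 30 mm long to a 7 mm tip, 87 mm below this point. At the start it stands upright, loosely, in the large hole of its block.
- pin_block: Pale wooden block fixed to the bench, 90 (x) x 110 (y) x 62 mm high, origin under its centre. It has one large hole 27 mm wide at +18 mm y, in which the pin stands with its flange on the block's top, and two small empty holes. To free the pin lift it by 55 mm.
- pad_block: Bystander: wooden dabbing block 50 x 90 x 39 mm, origin under its centre.
- tape: Bystander: roll of masking tape lying flat, 98 mm across, 25 mm high, origin under its centre.
- slip_tub: Bystander: white plastic tub, 125 mm across, 66 mm high, origin under its centre.
- pot: Bystander: lidded glaze pot, 64 mm across, 70 mm high, origin under its centre.
- scraper: Bystander: scraper with wooden handle, 170 x 70 x 17 mm, lying flat, origin under its centre.
- brush_5: Bystander: round brush lying flat, 197 mm long, 12 mm thick, origin under its centre.

How it is judged:
By the outcome, as a careful person would: the job done as asked, in the order asked, and still so for the second after the job is handed in, with the robot touching nothing.
It also fails if it takes over 42 s, if anything falls off the work surface, if the arm or the gripper's body presses on something with over 40 N, if the wrist force passes 120 N, or if a joint passes its speed limit or range.

### The arm

A 6-joint arm with a two-finger parallel gripper is mounted at the origin on a cart in front of the work surface, level with it; the furniture and walls round the work are solid. World frame = base frame: x ahead of the robot, y to its left, z up, the work surface at z = 0. Lengths are in m, angles in rad, forces in N, time in s.
With the tool pointing down it reaches from about 0.375 to 0.9 m from the base axis. Payload 3.1 kg.
Tool frame: the origin (TCP) lies midway between the tips of the shut fingers; the grasp point (between the pads) lies 19 mm behind it (manip.hold_point_z is the distance from the TCP to the grasp point, in m); x points along the fingers, y is the direction in which the jaws open and shut, and the axes are right-handed (so a half turn about x gives the same grasp; the last joint's range is limited). The gripper opens to 85 mm and grips with 20 to 120 N. Pads are 22 mm wide; open, the fingers measure 114 mm over their backs; the gripper's body (76 mm by 85 mm) begins 54 mm behind the grasp point. The pads swing forward as they close: fully open they stand 13 mm farther back than shut.
Start: joints at [0.961, 0.527, 1.433, -0, 1.181, -0.178], TCP at [0.262, 0.568, 0.231] pointing down, gripper open.
Joint ranges: [-3.08, 3.08], [-0.75, 2.2], [0.22, 2.44], [-1.43, 4.57], [0, 2.65], [-2.85, 2.85]. Speed limits (rad/s): [2.79, 2.79, 3.14, 3.14, 3.14, 3.14].

### API

Orientations are given as a unit quaternion [x, y, z, w].
In Python, from station import manip, snapshot gives the robot as it stands.
- The arm moves only by the tool play_rows, never from a script. Its argument "series" is a list of rows, each a list of 4 numbers: the shift along the tool's x, y, z in m, then the turn about the tool's x in degrees. In form: [[tx, ty, tz, spin], ...]. A call has 1 to 20 rows; each row is the pose to reach, as a shift and turn from the pose measured when the call began, along the tool's axes at that moment; what a row does not reach only later rows make up. A row lasts 1/10 s, in which the tool goes at most 50 mm and 8.59 degrees, less where a joint would pass 70% of its speed; a pose out of reach is approached as far as the arm can. A call with a gripper value outside its range is refused whole. "claw" is the opening in per cent of the stroke, from 0 (shut) to 100 (fully open), set as the call begins (left out, the last holds). The fingers move at their own pace and stop on an object; "force" is the grip in N (left out, the last holds). Time passes only in rows, so rows that repeat a pose let the fingers close. It gives the time, the measured TCP pose, the force and the opening at its end, in the units of the state.
- manip.sense(): the state, without advancing time (a new reading comes with each control period).
- snapshot(name): name is "side" or "top"; returns a dict with "image" (384x512x3 uint8, blue, green, red), "depth" (384x512 float32, m along the optical axis (not along the pixel's ray), 0 where there is no reading), "fov_y" (degrees; the focal length in pixels is half the picture's height over the tangent of half this angle, whatever the lens; pixels are square), "cx", "cy" (the principal point, pixels), "dist" ([k1, k2, p1, p2, k3] as OpenCV has them; the pictures are not rectified), "R" (3x3) and "t" (3): a world point X has camera coordinates R X + t. Camera axes: x right, y down, z forward; pixel columns grow to the right and rows downward; lengths in m; the calibration is good to about 2 mm. A picture is of the moment at which its call begins.
- manip.sign_off(): hands the job in, once; it reports no verdict.
The state is a dict: "t": time; "q": joint angles; "qd": joint speeds; "tau": joint torques, N m; "tcp_pos": TCP position; "tool_rot": TCP orientation; "force": force on the tool from outside, world axes, zero at the start; "ft_torque": the same for the moment, N m; "finger_gap": opening from 0.0 (shut) to 1.0 (fully open).
Only numpy, scipy, OpenCV 4.12 (cv2) and the standard library are available. Lean on these libraries where they do the work, as an engineer would, in place of code of your own. Each camera call takes 0.05 s, during which the arm holds its last target.

## Working session

There is one attempt and no reset: what is moved stays moved. The work goes in short steps, Python scripts to look and compute and a tool call to move; the robot and the scene stay as the last step left them, time stands still between calls to the robot, and variables do not carry over. Pictures are saved under pics/ and viewed, and the job is handed in when it is done.

Besides the shell and the picture viewer there is one more tool, called in YAML: its name, and indented under it one key for each argument. play_rows: Moves the arm, as the interface text tells. Its arguments: {"type":"object","properties":{"series":{"type":"array","items":{"type":"array","items":{"type":"number"}}},"claw":{"type":"number"},"force":{"type":"number"}},"required":["series"]}

```bash
ls; mkdir -p pics
python3 - <<'E'
from station import manip, snapshot
import cv2,pickle
print(manip.sense(), manip.hold_point_z)
d={}
for n in("side","top"):
    s=snapshot(n); d[n]=s
    cv2.imwrite(f"pics/{n}0.png",s["image"]); print(n,s["fov_y"],s["cx"],s["cy"],s["dist"],s["R"],s["t"])
pickle.dump(d,open("s0.pkl","wb"))
E
```

```text
pics
{'t': 0.0, 'q': array([ 9.60509396e-01,  5.28433348e-01,  1.43388983e+00, -1.50716635e-05,
        1.18140343e+00, -1.78464221e-01]), 'qd': array([-0.00149136,  0.00159062, -0.00056238,  0.00051602,  0.00128225,
        0.00034395]), 'tau': array([ 7.37724531e-04, -4.42344439e+01, -1.78028584e+01, -5.87301088e-05,
        8.47988413e-03,  9.95794124e-06]), 'tcp_pos': array([0.26112274, 0.56705668, 0.23035775]), 'tool_rot': array([ 0.15078843,  0.69097424, -0.15218531,  0.69040356]), 'force': array([ 0.25157607, -0.07326022,  0.45312223]), 'ft_torque': array([ 0.02743883, -0.00675134, -0.03294127]), 'finger_gap': 1.002145020133036} 0.0187
side 52.26988654252841 263.5207761670785 186.02689822276 [0.01657161 0.         0.         0.         0.        ] [[-0.83408681 -0.55149826 -0.01220115]
 [-0.33939872  0.53049233 -0.7767795 ]
 [ 0.43486516 -0.64376048 -0.62965446]] [0.37680511 0.28699158 1.47323774]
top 54.901449808365946 258.31227204357265 189.52039334070494 [0.00104015 0.         0.         0.         0.        ] [[-0.0125969  -0.99985675  0.01130443]
 [-0.99402212  0.01129564 -0.10859298]
 [ 0.10844973 -0.01260478 -0.99402202]] [-0.06440536  0.53246964  1.30684485]
```

View pics/top0.png

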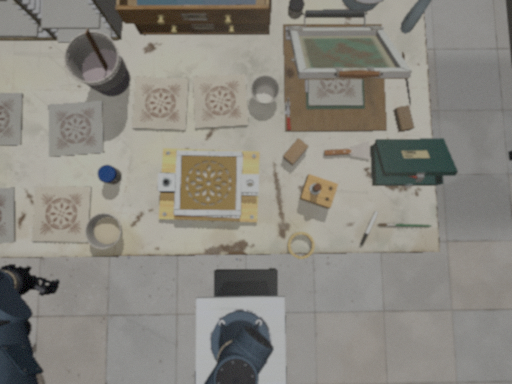

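View pics/side0.png

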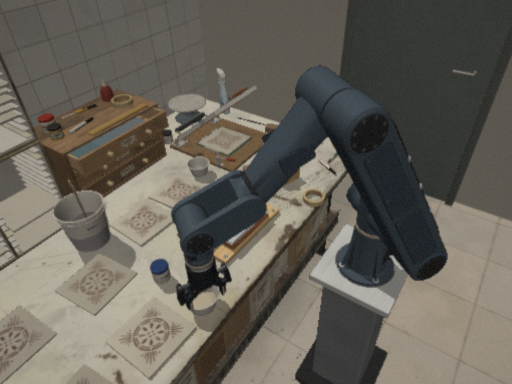

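The top view shows the board centred near (210,186), with round features at its ends near (166,183) and (250,184). The pin stands in its pale block near (318,189). In the side view the arm hides the board. I'll zoom in next.

```bash
cat > h.py <<'E'
import numpy as np,cv2,pickle
def K(s):
    f=s["image"].shape[0]/2/np.tan(np.radians(s["fov_y"])/2)
    return np.array([[f,0,s["cx"]],[0,f,s["cy"]],[0,0,1.]])
def plane(s,uv,z):
    p=cv2.undistortPoints(np.array(uv,float).reshape(-1,1,2),K(s),np.array(s["dist"],float)).reshape(-1,2)
    d=np.c_[p,np.ones(len(p))]@s["R"]; c=-s["R"].T@s["t"]
    return c+d*((z-c[2])/d[:,2])[:,None]
def depthpt(s,uv):
    p=cv2.undistortPoints(np.array(uv,float).reshape(-1,1,2),K(s),np.array(s["dist"],float)).reshape(-1,2)
    z=np.array([s["depth"][int(round(v)),int(round(u))] for u,v in np.array(uv).reshape(-1,2)])
    return (np.c_[p,np.ones(len(p))]*z[:,None]-s["t"])@s["R"]
def proj(s,X):
    return cv2.projectPoints(np.array(X,float).reshape(-1,1,3),cv2.Rodrigues(s["R"])[0],s["t"],K(s),np.array(s["dist"],float))[0].reshape(-1,2)
E
python3 - <<'E'
from h import *
d=pickle.load(open("s0.pkl","rb"))
i=d["top"]["image"]
a=cv2.resize(i[140:236,150:270],None,fx=6,fy=6,interpolation=cv2.INTER_CUBIC)
cv2.imwrite("pics/z1.png",a)
cv2.imwrite("pics/z2.png",cv2.resize(i[165:220,290:350],None,fx=10,fy=10,interpolation=cv2.INTER_CUBIC))
print(K(d["top"]))
E
```

```text
[[369.60430279   0.         258.31227204]
 [  0.         369.60430279 189.52039334]
 [  0.           0.           1.        ]]
```

View pics/z1.png

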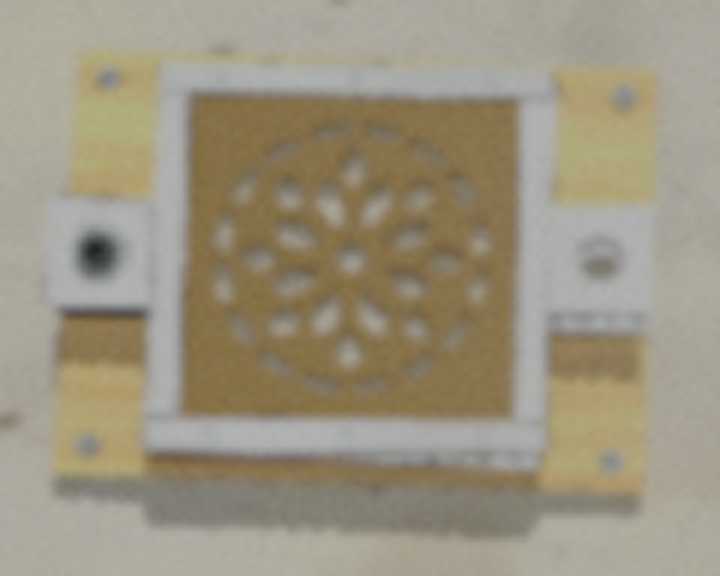

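View pics/z2.png

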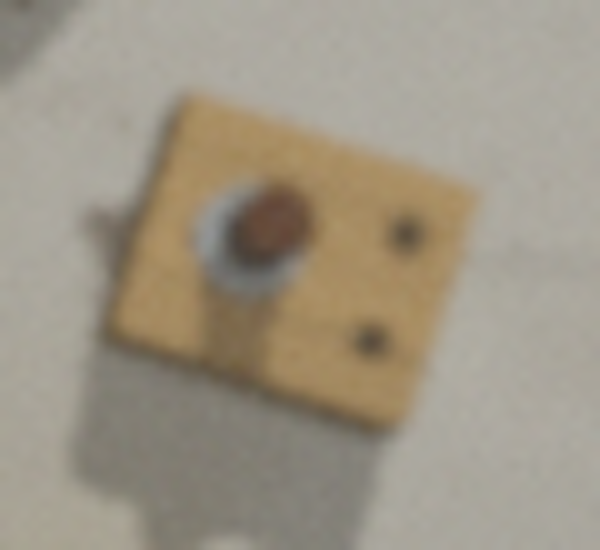

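The left tab at zoom (97,255) carries the dark pivot screw. The right tab has the hole, near zoom (600,257), which is full-image (250,183). Four plywood screws sit symmetrically near the board's corners. I'll measure these with subpixel detection.

Run:
```python
from h import *
d=pickle.load(open("s0.pkl","rb"))
s=d["top"]; i=s["image"]; hsv=cv2.cvtColor(i,cv2.COLOR_BGR2HSV)
# screws: low saturation blobs on plywood
def blob(c,r,mask_fn):
    u,v=c; x0,y0=int(round(u))-r,int(round(v))-r
    w=mask_fn(x0,y0,2*r+1).astype(float); 
    yy,xx=np.mgrid[0:w.shape[0],0:w.shape[1]]
    return np.array([(w*xx).sum()/w.sum()+x0,(w*yy).sum()/w.sum()+y0])
def satdrop(x0,y0,n):
    S=hsv[y0:y0+n,x0:x0+n,1].astype(float); m=np.median(S); return np.clip(m-S-15,0,None)
def toZ(p): return ((p[0]+.5)/6+149.5,(p[1]+.5)/6+139.5)
sc=[blob(toZ(p),3,satdrop) for p in [(107,78),(623,98),(88,445),(610,462)]]
W=plane(s,sc,0.018); print(np.round(sc,2),"\n",W.round(4)); print("centre",W.mean(0),"depthz",depthpt(s,sc)[:,2])
dirs=(W[0]-W[1])+(W[2]-W[3]); yaw=np.arctan2(-dirs[0],dirs[1]); 
dx=(W[0]-W[2])+(W[1]-W[3]); print("yaw",yaw,np.arctan2(dx[1],dx[0]), np.linalg.norm(dirs)/2,np.linalg.norm(dx)/2)
# plywood corners
pc=[toZ(p) for p in [(78,52),(657,70),(55,475),(640,495)]]
C=plane(s,pc,0.018);print("corners",C.round(4),"c",C.mean(0))
piv=plane(s,[toZ((97,255))],0.0563); print("pivot",piv)
hole=plane(s,[toZ((600,257))],0.0563); print("hole",hole, "len",np.linalg.norm(piv-hole))
u=dirs[:2]/np.linalg.norm(dirs[:2])
print("bush from screws",W.mean(0)[:2]-.148*u,"pivot pred",W.mean(0)[:2]+.148*u)
# pin handle top: z=62+7? flange top.. handle top
print("pin flange c", plane(s,[(247/10+289.5,240/10+164.5)],0.069), "handle top", plane(s,[(280/10+289.5,212/10+164.5)],.069+.054))
bc=[(p[0]/10+289.55,p[1]/10+164.55) for p in [(187,93),(480,190),(405,433),(115,340)]]
B=plane(s,bc,.062);print("block",B.round(4),B.mean(0),[np.linalg.norm(B[k]-B[k-1]) for k in range(4)])
y=(B[0]+B[3]-B[1]-B[2]);y/=np.linalg.norm(y);print("hole",B.mean(0)+.018*y,y)
np.set_printoptions(linewidth=250)
P=depthpt(s,[(u,v) for v in range(181,195) for u in range(306,326)])
print((P[:,2]*1000).round().astype(int).reshape(14,20))
```

```text
[[167.64 152.52]
 [253.5  155.49]
 [163.88 213.59]
 [251.43 216.5 ]] 
 [[ 0.6735  0.2606  0.018 ]
 [ 0.6592 -0.0548  0.018 ]
 [ 0.4494  0.271   0.018 ]
 [ 0.435  -0.0448  0.018 ]]
centre [0.55425981 0.10802059 0.018     ] depthz [0.02068076 0.02117204 0.02102883 0.02092564]
yaw -0.045348553265672366 -0.04539542046793375 0.31596191335731794 0.22435484286705162
corners [[ 0.6897  0.2794  0.018 ]
 [ 0.6748 -0.0756  0.018 ]
 [ 0.431   0.2892  0.018 ]
 [ 0.4147 -0.062   0.018 ]] c [0.55255683 0.10777059 0.018     ]
pivot [[0.55892084 0.25684096 0.0563    ]]
hole [[ 0.55442773 -0.0397848   0.0563    ]] len 0.2966597950246814
bush from screws [ 0.54755052 -0.03982725] pivot pred [0.5609691  0.25586844]
pin flange c [[ 0.5287104  -0.26673395  0.069     ]] handle top [[ 0.53212813 -0.26923259  0.123     ]]
block [[ 0.582  -0.2483  0.062 ]
 [ 0.5462 -0.3512  0.062 ]
 [ 0.4604 -0.3217  0.062 ]
 [ 0.4944 -0.2205  0.062 ]] [ 0.52075524 -0.28541551  0.062     ] [np.float64(0.09191306780197951), np.float64(0.10902200519929837), np.float64(0.09068760477964549), np.float64(0.10678739268096257)]
hole 
[... 535 characters left out ...]
22 122 122 123 120  63  61  64  64]
 [ 60  62  65  60  73  71  81 107 115 126 124 120 123 125 118 123  58  62  65  66]
 [ 63  63  61  60  71  69  83 104 113 123 123 122 120 128 124 118  61  62  60  63]
 [ 61  63  60  60  71  69  80  99 114 124 126 120 124 124 123  65  66  59  60  64]
 [ 59  58  60  65  70  69  76  89 104 113 120 123 122 119  69  64  66  64  65  65]
 [ 61  61  64  59  65  65  68  68  87  96 102 106  72  73  66  61  58  63  61  59]
 [ 60  61  55  59  65  71  71  69  69  71  69  70  70  66  65  59  64  58  61  59]
 [ 59  66  62  62  63  63  69  67  68  68  70  70  69  66  56  57  65  59  65  67]
 [ 63  62  62  61  59  62  57  59  62  67  63  61  62  62  63  61  59  58  64  63]]
```

```bash
cat >> h.py <<'E'
from scipy.spatial.transform import Rotation as Ro
def shift(st,X):
    R=Ro.from_quat(st["tool_rot"]).as_matrix(); return R.T@(np.array(X)-st["tcp_pos"])
E
python3 - <<'E'
from h import *
from station import manip
st=manip.sense()
R=Ro.from_quat(st["tool_rot"]).as_matrix();print(R.round(4)); print("yaw of y",np.degrees(np.arctan2(R[1,1],R[0,1])))
s=pickle.load(open("s0.pkl","rb"))["top"]
uv=[(u,v) for v in range(181,195) for u in range(306,326)]
P=depthpt(s,uv); m=P[:,2]>.115; uvm=np.array(uv)[m]; print(m.sum(), m.sum()*(1.2/369.6)**2)
c=plane(s,[uvm.mean(0)],.123);print(uvm.mean(0),c)
fl=(P[:,2]>.0655); print("flange+handle",P[(P[:,2]>.0665)&(P[:,2]<.074)].mean(0))
for X in [(.529,-.268,.20),(.529,-.268,.078)]: print(shift(st,X))
print(st["tcp_pos"])
E
```

```text
[[-1.100e-03  4.185e-01  9.082e-01]
 [-1.600e-03  9.082e-01 -4.185e-01]
 [-1.000e+00 -1.900e-03 -3.000e-04]]
yaw of y 65.26255293290419
48 0.0005059875189745318
[317.5        186.64583333] [[ 0.52891965 -0.26913626  0.123     ]]
flange+handle [ 0.52518012 -0.26444637  0.06965807]
[ 0.03146794 -0.64635376  0.59272895]
[ 0.15346771 -0.64612201  0.59277152]
[0.26117128 0.56712382 0.23044687]
```

play_rows:
  series:
    - [0.0,-0.16,0.2,20]
    - [0.0,-0.16,0.2,30]
    - [0.0,-0.16,0.2,40]
    - [0.0,-0.16,0.2,50]
    - [0.0,-0.16,0.2,65]
    - [0.0,-0.16,0.2,65]
    - [0.03,-0.646,0.592,65]
    - [0.03,-0.646,0.592,65]
    - [0.03,-0.646,0.592,65]
    - [0.03,-0.646,0.592,65]
    - [0.03,-0.646,0.592,65]
    - [0.03,-0.646,0.592,65]
    - [0.03,-0.646,0.592,65]
    - [0.03,-0.646,0.592,65]
    - [0.03,-0.646,0.592,65]
    - [0.03,-0.646,0.592,65]
    - [0.03,-0.646,0.592,65]
    - [0.03,-0.646,0.592,65]
    - [0.03,-0.646,0.592,65]
    - [0.03,-0.646,0.592,65]
  claw: 100
  force: 80

```text
t: 2.1
tcp_pos: [0.5292, -0.2717, 0.2008]
tool_rot: [0.499, 0.499, -0.501, 0.501]
force: [0.2, 0.2, 0.6]
finger_gap: 0.999
```

Run:
```python
from h import *
from station import manip,snapshot
d={n:snapshot(n) for n in("side","top")}
pickle.dump(d,open("s1.pkl","wb"))
st=manip.sense();print(st["tcp_pos"],st["q"]); print(Ro.from_quat(st["tool_rot"]).as_matrix().round(3))
for n in d: print(n,[proj(d[n],X).round(1) for X in [(.5475,-.04,.0563),(.5285,-.268,.097)]])
cv2.imwrite("pics/side1.png",cv2.resize(d["side"]["image"][100:300,180:380],None,fx=3,fy=3,interpolation=cv2.INTER_CUBIC))
cv2.imwrite("pics/top1.png",cv2.resize(d["top"]["image"][130:230,150:350],None,fx=4,fy=4,interpolation=cv2.INTER_CUBIC))
```

```text
[ 0.52765635 -0.26714567  0.20067088] [-0.65666258  0.51961688  1.54874939 -0.00178675  1.07561123 -0.65908738]
[[-0.003  1.     0.003]
 [ 0.     0.003 -1.   ]
 [-1.    -0.003 -0.   ]]
side [array([[250.1, 194.4]]), array([[281.3, 162.3]])]
top [array([[249.7, 184.4]]), array([[315.9, 187.7]])]
```

View pics/side1.png

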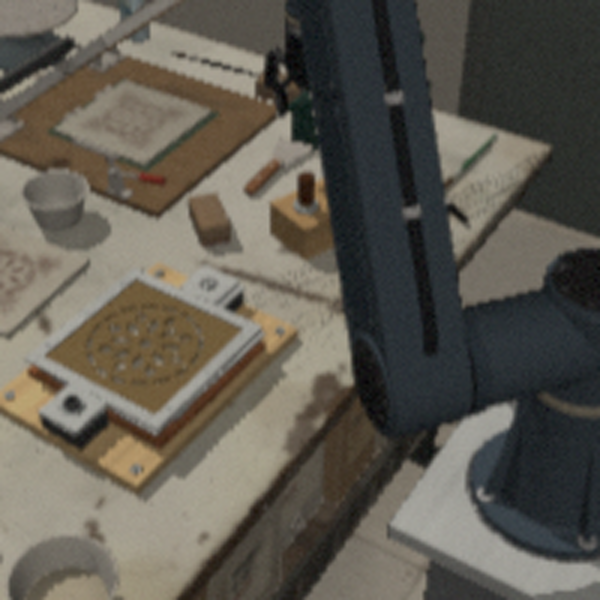

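View pics/top1.png

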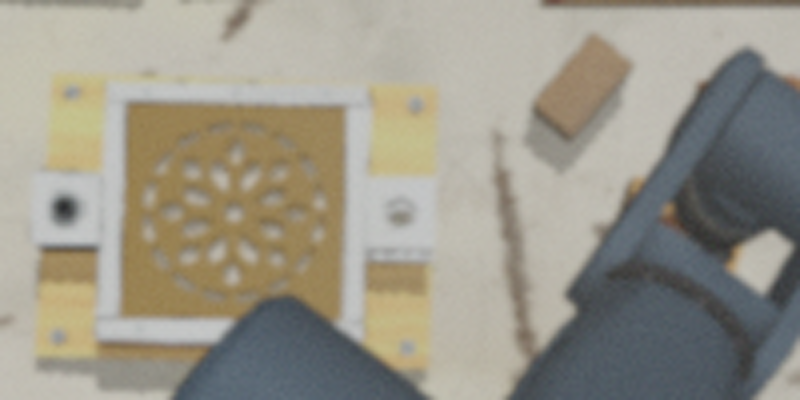

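The side view now shows the pin in its block at zoom (306,195) and all four plywood screws, at zoom (160,272), (280,331), (137,470) and (10,396). I'll use it to cross-check the top view.

Run:
```python
from h import *
np.set_printoptions(linewidth=250,suppress=True,precision=4)
d=pickle.load(open("s1.pkl","rb")); s=d["side"]; i=s["image"]; hsv=cv2.cvtColor(i,cv2.COLOR_BGR2HSV)
Z=lambda p:((p[0]+.5)/3+179.5,(p[1]+.5)/3+99.5)
sc=[]
for p in [(10,396),(160,272),(137,470),(280,331)]:
    u,v=Z(p);x0,y0=int(round(u))-3,int(round(v))-3
    S=hsv[y0:y0+7,x0:x0+7,1].astype(float);w=np.clip(np.median(S)-S-20,0,None);yy,xx=np.mgrid[0:7,0:7]
    sc.append(((w*xx).sum()/w.sum()+x0,(w*yy).sum()/w.sum()+y0))
W=plane(s,sc,.0195);print(np.array(sc),"\n",W,W.mean(0)); 
D=depthpt(s,sc);print("depth",D,D.mean(0))
dr=(W[0]-W[1])+(W[2]-W[3]);print("yaw",np.arctan2(-dr[0],dr[1])); u=dr[:2]/np.linalg.norm(dr[:2]);print("bush side",W.mean(0)[:2]-.148*u)
s0=pickle.load(open("s0.pkl","rb"))["top"]
T=plane(s0,[[167.64,152.52],[253.5,155.49],[163.88,213.59],[251.43,216.5]],.0195);print("top",T.mean(0))
# handle in side
x0,y0=272,150
h=i[y0:y0+30,x0:x0+20].astype(int); m=(h.sum(2)<200)
for r in range(30): print(r+y0,''.join('#' if a else '.' for a in m[r]), h[r].sum(1))
```

```text
[[182.5897 231.0973]
 [231.8074 190.723 ]
 [224.8974 255.9207]
 [273.4049 209.2887]] 
 [[ 0.6715  0.261   0.0195]
 [ 0.6582 -0.0511  0.0195]
 [ 0.4469  0.2716  0.0195]
 [ 0.4322 -0.0477  0.0195]] [0.5522 0.1085 0.0195]
depth [[ 0.6736  0.2593  0.0169]
 [ 0.6639 -0.0579  0.0121]
 [ 0.447   0.2716  0.0194]
 [ 0.4333 -0.0496  0.0175]] [0.5545 0.1058 0.0165]
yaw -0.04450881467862333
bush side [ 0.5456 -0.0394]
top [0.5541 0.1078 0.0195]
150 ...............##### [419 420 413 419 422 418 422 420 425 416 399 312 248 303 245 113  93  85  89  85]
151 ...............##### [414 416 420 416 416 423 415 408 395 366 330 304 309 362 287 146  70  78  57  98]
152 ...............##### [398 399 410 412 420 402 378 349 339 319 325 329 388 400 338 148 102  86  88  87]
153 ...............##### [341 366 367 415 398 383 328 299 307 329 386 408 453 461 405 194  98  96  85  86]
154 ...............##### [251 308 311 375 353 332 307 310 323 396 463 464 469 466 432 199  91 100  96  91]
155 #...............#### [196 231 260 336 309 306 314 381 394 459 469 467 477 472 450 227 115  76  75  83]
156 #...............#
[... 1846 characters left out ...]
0 316 350 341 345 347 348 339 292 239 217 208 174 123  89]
174 ######..........#### [182 186 181 189 194 191 244 307 337 348 344 348 338 305 213 201 191 187 121  99]
175 #######........##### [181 170 189 173 174 176 199 237 291 323 318 308 284 238 207 192 188 179 142  95]
176 ########....####.### [179 179 193 174 173 161 175 177 209 253 243 240 199 195 191 199 202 187 159 107]
177 ##########..####.### [191 182 179 165 176 174 181 175 171 183 204 200 188 191 197 193 205 196 170 114]
178 .###########...#..## [205 184 166 177 165 178 170 179 169 181 185 197 209 203 206 194 212 210 178 129]
179 ..##########.......# [280 204 180 164 172 182 183 174 178 179 196 194 200 204 212 204 215 209 200 128]
```

Run:
```python
from h import *
from station import manip
s=pickle.load(open("s1.pkl","rb"))["side"]
print(plane(s,[(281.9,162.8)],.097),plane(s,[(282.0,157.9)],.123))
st=manip.sense();print(st["t"],st["tcp_pos"],shift(st,(.5285,-.2685,.076)))
```

```text
[[ 0.52433193 -0.26616898  0.097     ]] [[ 0.52551184 -0.26811319  0.123     ]]
2.2 [ 0.52765635 -0.26714567  0.20067088] [0.12466769 0.00119419 0.00138447]
```

play_rows:
  series:
    - [0.04,0.0,0.001,0]
    - [0.08,0.0,0.001,0]
    - [0.11,0.0,0.001,0]
    - [0.1245,0.0,0.001,0]
    - [0.1245,0.0,0.001,0]
    - [0.1245,0.0,0.001,0]
    - [0.1245,0.0,0.001,0]

```text
t: 2.9
tcp_pos: [0.5285, -0.2685, 0.078]
tool_rot: [0.499, 0.501, -0.5, 0.501]
force: [-0.7, 0.1, -0.5]
finger_gap: 1.001
```

play_rows:
  series:
    - [0,0,0,0]
    - [0,0,0,0]
    - [0,0,0,0]
    - [0,0,0,0]
    - [0,0,0,0]
    - [0,0,0,0]
    - [0,0,0,0]
    - [0,0,0,0]
    - [0,0,0,0]
    - [0,0,0,0]
  claw: 0
  force: 80

```text
t: 3.9
tcp_pos: [0.5289, -0.2688, 0.0786]
tool_rot: [0.499, 0.5, -0.499, 0.502]
force: [-0.1, 1.2, 4.7]
finger_gap: 0.287
```

play_rows:
  series:
    - [-0.015,0,0,0]
    - [-0.03,0,0,0]
    - [-0.05,0,0,0]
    - [-0.07,0,0,0]
    - [-0.09,0,0,0]
    - [-0.11,0,0,0]
    - [-0.12,0,0,0]
    - [-0.12,0,0,0]
    - [-0.12,0,0,0]

```text
t: 4.8
tcp_pos: [0.5281, -0.268, 0.1975]
tool_rot: [0.499, 0.501, -0.5, 0.501]
force: [-0.1, -0.4, -3.3]
finger_gap: 0.285
```

Run:
```python
from h import *
from station import manip
st=manip.sense();print(st["t"],st["tcp_pos"],st["force"],st["finger_gap"],shift(st,(.5465,-.0396,.199)))
```

```text
4.8 [ 0.52809791 -0.26804222  0.1974879 ] [-0.14214888 -0.42568371 -3.34600507] 0.28510525407398146 [-0.00182081  0.01926797 -0.22836857]
```

play_rows:
  series:
    - [0,0.004,-0.04,0]
    - [0,0.008,-0.08,0]
    - [0,0.012,-0.12,0]
    - [0,0.016,-0.16,0]
    - [0,0.019,-0.195,0]
    - [0,0.019,-0.22,0]
    - [0,0.019,-0.228,0]
    - [0,0.019,-0.228,0]
    - [0,0.019,-0.228,0]
    - [0,0.019,-0.228,0]

```text
t: 5.8
tcp_pos: [0.5464, -0.0413, 0.1969]
tool_rot: [0.499, 0.5, -0.5, 0.501]
force: [0.5, 0.5, -3.0]
finger_gap: 0.287
```

Run:
```python
from h import *
from station import manip,snapshot
d={n:snapshot(n) for n in("side","top")}
pickle.dump(d,open("s2.pkl","wb"))
st=manip.sense();print(st["tcp_pos"],st["q"]); print(Ro.from_quat(st["tool_rot"]).as_matrix().round(4))
for n in d: print(n,proj(d[n],[(.5465,-.0396,.0563),(.5465,-.0396,.13)]))
cv2.imwrite("pics/side2.png",cv2.resize(d["side"]["image"][120:220,200:300],None,fx=6,fy=6,interpolation=cv2.INTER_CUBIC))
cv2.imwrite("pics/top2.png",cv2.resize(d["top"]["image"][140:230,200:300],None,fx=6,fy=6,interpolation=cv2.INTER_CUBIC))
```

```text
[ 0.54634847 -0.04126642  0.19706746] [-0.27843764  0.46895051  1.66264577 -0.00203381  1.01038749 -0.2793917 ]
[[-8.0e-04  1.0e+00  2.0e-03]
 [-1.5e-03  2.0e-03 -1.0e+00]
 [-1.0e+00 -9.0e-04  1.5e-03]]
side [[250.20665323 194.48641877]
 [249.62058937 181.18333169]]
top [[249.5536478  184.6348498 ]
 [249.28394759 181.95503586]]
```

View pics/side2.png

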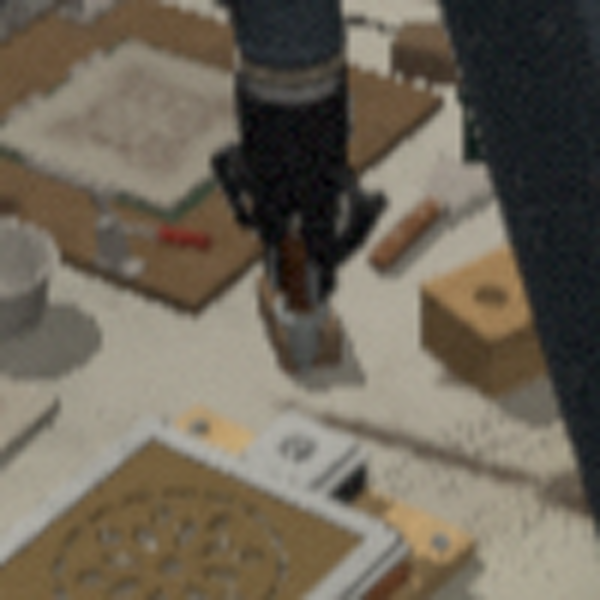

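View pics/top2.png

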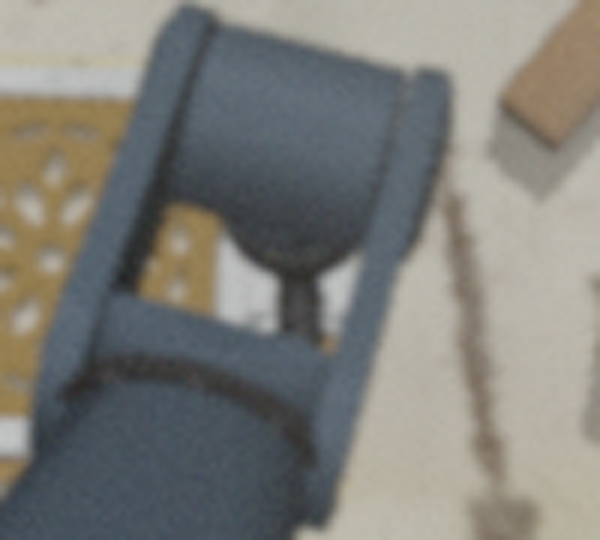

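```bash
python3 - <<'E'
from h import *
np.set_printoptions(linewidth=250,suppress=True,precision=4)
s=pickle.load(open("s2.pkl","rb"))["side"]; i=s["image"].astype(int)
for v in range(158,184): print(v,[("%d"%(i[v,u].sum())) for u in range(240,262)], (s["depth"][v,244:256]*1000).round().astype(int))
E
python3 - <<'E'
import cv2
i=cv2.imread('pics/../pics/side2.png')
E
python3 -c "
from h import *
s=pickle.load(open('s2.pkl','rb'))['side']
cv2.imwrite('pics/side2b.png',cv2.resize(s['image'][150:205,230:275],None,fx=12,fy=10.5,interpolation=cv2.INTER_NEAREST))"
```

```text
158 ['188', '189', '182', '90', '38', '38', '53', '64', '140', '143', '47', '53', '32', '41', '35', '81', '204', '133', '67', '31', '45', '178'] [1576 1573 1592 1597 1612 1987 1553 1542 1554 1558 1566 1570]
159 ['239', '246', '248', '110', '33', '55', '37', '63', '114', '137', '71', '35', '60', '37', '53', '75', '121', '73', '66', '41', '105', '300'] [1581 1571 1592 1590 1988 1596 1552 1549 1549 1558 1576 1577]
160 ['256', '245', '223', '148', '71', '61', '47', '82', '95', '91', '82', '44', '65', '65', '50', '55', '57', '52', '23', '76', '194', '397'] [1585 1581 1586 1585 1582 1586 1592 1560 1562 1556 1574 1564]
161 ['248', '237', '204', '171', '97', '124', '65', '57', '100', '97', '89', '52', '60', '55', '62', '40', '60', '69', '90', '216', '350', '420'] [1587 1593 1590 1579 1585 1579 1583 1566 1560 1562 1565 1557]
162 ['243', '216', '183', '143', '117', '156', '83', '77', '90', '105', '110', '62', '46', '23', '51', '53', '57', '101', '223', '376', '457', '375'] [1601 1590 1585 1578 1580 1579 1572 1568 1562 1560 1564 1556]
163 ['221', '167', '187', '221', '143', '150', '68', '41', '
[... 3836 characters left out ...]
6 1635 1635 1643 1858 1862 1863 1861]
181 ['474', '474', '472', '475', '475', '468', '382', '242', '191', '185', '230', '237', '245', '250', '263', '259', '282', '308', '308', '313', '418', '474'] [1875 1876 1879 1857 1850 1650 1647 1646 1861 1863 1878 1868]
182 ['474', '473', '482', '477', '479', '483', '460', '381', '277', '252', '253', '266', '289', '292', '306', '306', '304', '306', '309', '304', '346', '456'] [1868 1856 1872 1860 1862 1863 1651 1656 1868 1865 1866 1868]
183 ['478', '476', '472', '474', '472', '479', '475', '459', '403', '320', '301', '295', '297', '294', '312', '318', '328', '325', '325', '320', '330', '457'] [1866 1859 1856 1862 1859 1866 1857 1860 1846 1853 1858 1863]
```

View pics/side2b.png

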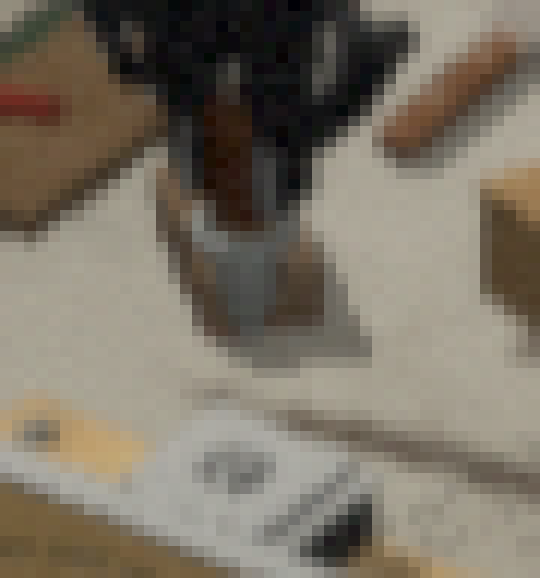

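Run:
```python
from h import *
np.set_printoptions(linewidth=250,suppress=True,precision=4)
s=pickle.load(open("s2.pkl","rb"))["side"]
D=s["depth"]
for z in (.217-.0385,.16,.14,.131):
    print(z,"TCP axis",proj(s,[(.5463,-.0413,z)]),"side-bush",proj(s,[(.5456,-.0394,z)]))
for v in range(171,183):
    c=[u for u in range(240,262) if 1.58<D[v,u]<1.665]; print(v,c and (c[0],c[-1],np.mean(c)))
uv=[(u,v) for v in range(173,183) for u in range(243,258) if 1.58<D[v,u]<1.665]
P=depthpt(s,uv);print(np.c_[P[::3]])
```

```text
0.1785 TCP axis [[249.4912 171.8217]] side-bush [[249.3661 172.1086]]
0.16 TCP axis [[249.6451 175.359 ]] side-bush [[249.5211 175.6471]]
0.14 TCP axis [[249.8091 179.1268]] side-bush [[249.6862 179.4162]]
0.131 TCP axis [[249.882  180.8036]] side-bush [[249.7596 181.0935]]
171 (246, 254, np.float64(250.0))
172 (246, 254, np.float64(249.75))
173 (246, 254, np.float64(250.0))
174 (246, 253, np.float64(249.5))
175 (248, 252, np.float64(250.0))
176 (248, 252, np.float64(250.0))
177 (248, 252, np.float64(250.0))
178 (248, 252, np.float64(250.0))
179 (249, 252, np.float64(250.5))
180 (249, 251, np.float64(250.0))
181 (249, 251, np.float64(250.0))
182 (250, 251, np.float64(250.5))
[[ 0.5507 -0.0228  0.1823]
 [ 0.5417 -0.0313  0.1806]
 [ 0.5271 -0.0324  0.1859]
 [ 0.5488 -0.0199  0.1798]
 [ 0.5359 -0.0232  0.183 ]
 [ 0.5288 -0.0344  0.1788]
 [ 0.5367 -0.0241  0.1769]
 [ 0.5306 -0.0366  0.1713]
 [ 0.5377 -0.032   0.1662]
 [ 0.5477 -0.0311  0.1574]
 [ 0.535  -0.035   0.1602]
 [ 0.5406 -0.0283  0.1569]
 [ 0.5326 -0.0385  0.1536]
 [ 0.5374 -0.0377  0.1468]
 [ 0.5377 -0.0308  0.1459]
 [ 0.542  -0.0363  0.1351]
 [ 0.5411 -0.0418  0.1265]]
```

Run:
```python
from h import *
from station import manip
st=manip.sense();print(st["t"],st["tcp_pos"],shift(st,(.5475,-.0395,.14)),shift(st,(.5475,-.0395,.122)))
```

```text
5.9 [ 0.54634847 -0.04126642  0.19706746] [ 0.05706366  0.00120373 -0.00185237] [ 0.07506363  0.00121906 -0.00188022]
```

play_rows:
  series:
    - [0.02,0.0012,-0.0019,0]
    - [0.04,0.0012,-0.0019,0]
    - [0.055,0.0012,-0.0019,0]
    - [0.062,0.0012,-0.0019,0]
    - [0.066,0.0012,-0.0019,0]
    - [0.07,0.0012,-0.0019,0]
    - [0.072,0.0012,-0.0019,0]
    - [0.074,0.0012,-0.0019,0]
    - [0.074,0.0012,-0.0019,0]
    - [0.074,0.0012,-0.0019,0]

```text
t: 6.9
tcp_pos: [0.5477, -0.0395, 0.1234]
tool_rot: [0.499, 0.5, -0.5, 0.501]
force: [0.3, 0.7, -2.4]
finger_gap: 0.284
```

Run:
```python
from h import *
from station import manip,snapshot
d={n:snapshot(n) for n in("side","top")}
pickle.dump(d,open("s3.pkl","wb"))
st=manip.sense();print(st["tcp_pos"],st["force"])
cv2.imwrite("pics/side3.png",cv2.resize(d["side"]["image"][150:210,220:280],None,fx=10,fy=10,interpolation=cv2.INTER_CUBIC))
```

```text
[ 0.54765949 -0.03946055  0.12335584] [ 0.642281    0.2248938  -2.73230983]
```

View pics/side3.png

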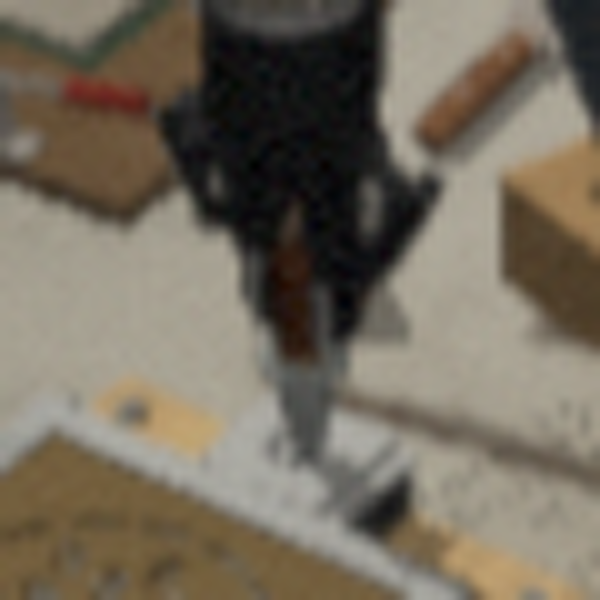

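The tip is at zoom (310,450), right at the hole and still in free air: the force is just the pin's weight. I'll feel downward in small steps.

play_rows:
  series:
    - [0.002,0,0,0]
    - [0.004,0,0,0]
    - [0.006,0,0,0]
    - [0.007,0,0,0]
    - [0.007,0,0,0]

```text
t: 7.5
tcp_pos: [0.5476, -0.0395, 0.1161]
tool_rot: [0.499, 0.5, -0.5, 0.501]
force: [0.9, 0.7, -2.1]
finger_gap: 0.283
```

play_rows:
  series:
    - [0.002,0,0,0]
    - [0.004,0,0,0]
    - [0.006,0,0,0]
    - [0.007,0,0,0]
    - [0.007,0,0,0]

```text
t: 8.0
tcp_pos: [0.5485, -0.0397, 0.1093]
tool_rot: [0.499, 0.5, -0.5, 0.501]
force: [1.6, -0.5, -1.4]
finger_gap: 0.288
```

play_rows:
  series:
    - [0.002,0,0,0]
    - [0.004,0,0,0]
    - [0.006,0,0,0]
    - [0.006,0,0,0]

```text
t: 8.4
tcp_pos: [0.5483, -0.0397, 0.1029]
tool_rot: [0.499, 0.5, -0.5, 0.501]
force: [1.1, 0.2, -1.8]
finger_gap: 0.285
```

play_rows:
  series:
    - [0.0015,0,0,0]
    - [0.003,0,0,0]
    - [0.0045,0,0,0]
    - [0.006,0,0,0]
    - [0.006,0,0,0]

```text
t: 8.9
tcp_pos: [0.5475, -0.0396, 0.0966]
tool_rot: [0.499, 0.5, -0.5, 0.501]
force: [0.1, -0.8, -1.1]
finger_gap: 0.286
```

Run:
```python
from station import manip
st=manip.sense();print(st["tcp_pos"],st["force"],st["ft_torque"])
```

```text
[ 0.54750373 -0.03960204  0.09657774] [ 0.08739664 -0.83867911 -1.05643061] [-0.18904985  0.00117227  0.06277037]
```

play_rows:
  series:
    - [0.0015,0,0,0]
    - [0.003,0,0,0]
    - [0.0045,0,0,0]
    - [0.006,0,0,0]
    - [0.006,0,0,0]

```text
t: 9.4
tcp_pos: [0.5471, -0.0395, 0.0901]
tool_rot: [0.499, 0.501, -0.5, 0.5]
force: [-0.2, 0.7, -1.3]
finger_gap: 0.285
```

play_rows:
  series:
    - [0.0015,0,0,0]
    - [0.003,0,0,0]
    - [0.0045,0,0,0]
    - [0.0055,0,0,0]
    - [0.0055,0,0,0]

```text
t: 9.9
tcp_pos: [0.5473, -0.0396, 0.0845]
tool_rot: [0.499, 0.501, -0.5, 0.5]
force: [1.0, -0.0, -2.1]
finger_gap: 0.284
```

Run:
```python
from station import manip
st=manip.sense();print(st["tcp_pos"],st["force"],st["ft_torque"])
```

```text
[ 0.54725529 -0.03957269  0.08445375] [ 0.96033791 -0.02912417 -2.07877999] [-0.06502135 -0.15733124  0.00563621]
```

play_rows:
  series:
    - [0.0015,0,0,0]
    - [0.003,0,0,0]
    - [0.0045,0,0,0]
    - [0.0055,0,0,0]
    - [0.0055,0,0,0]

```text
t: 10.4
tcp_pos: [0.5475, -0.0396, 0.0788]
tool_rot: [0.499, 0.5, -0.5, 0.501]
force: [1.6, 0.6, -2.1]
finger_gap: 0.288
```

Run:
```python
from station import manip
st=manip.sense();print(st["tcp_pos"],st["force"],st["ft_torque"])
```

```text
[ 0.54747474 -0.03961765  0.07878851] [ 1.60956931  0.56947    -2.07932168] [-0.12134413 -0.23126455  0.01717081]
```

play_rows:
  series:
    - [0.0015,0,0,0]
    - [0.003,0,0,0]
    - [0.0045,0,0,0]
    - [0.006,0,0,0]
    - [0.0065,0,0,0]
    - [0.0065,0,0,0]

```text
t: 11.0
tcp_pos: [0.5476, -0.0396, 0.0728]
tool_rot: [0.499, 0.5, -0.5, 0.501]
force: [-0.9, -0.1, 4.7]
finger_gap: 0.284
```

Run:
```python
from h import *
from station import manip,snapshot
st=manip.sense();print(st["tcp_pos"],st["force"],st["ft_torque"])
s=snapshot("side")
cv2.imwrite("pics/side4.png",cv2.resize(s["image"][150:210,220:280],None,fx=10,fy=10,interpolation=cv2.INTER_CUBIC))
```

```text
[ 0.54758335 -0.0396268   0.07283805] [-0.94537566 -0.05682953  4.72498245] [ 0.01016389  0.05883366 -0.02305686]
```

View pics/side4.png

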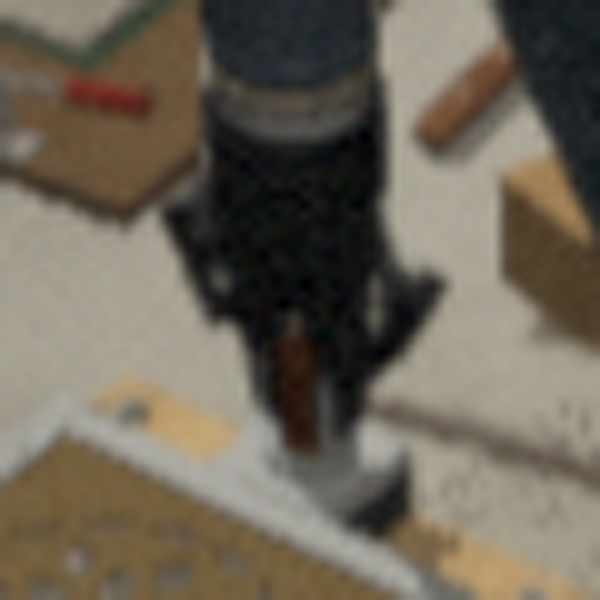

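The flange touched at TCP z 0.0728, against 0.0729 predicted. I'll press lightly, then release.

play_rows:
  series:
    - [0.0008,0,0,0]
    - [0.0015,0,0,0]
    - [0.0015,0,0,0]

```text
t: 11.35
tcp_pos: [0.5477, -0.0396, 0.0728]
tool_rot: [0.499, 0.5, -0.5, 0.501]
force: [-1.8, -1.3, 11.7]
finger_gap: 0.286
```

play_rows:
  series:
    - [0,0,0,0]
    - [0,0,0,0]
    - [0,0,0,0]
    - [0,0,0,0]
    - [0,0,0,0]
    - [0,0,0,0]
    - [0,0,0,0]
    - [0,0,0,0]
  claw: 90

```text
t: 12.15
tcp_pos: [0.5476, -0.0396, 0.0727]
tool_rot: [0.499, 0.5, -0.5, 0.501]
force: [-0.6, -0.2, -0.7]
finger_gap: 0.898
```

play_rows:
  series:
    - [-0.01,0,0,0]
    - [-0.03,0,0,0]
    - [-0.06,0,0,0]
    - [-0.1,0,0,0]
    - [-0.14,0,0,0]
    - [-0.16,0,0,0]
    - [-0.16,0,-0.05,0]
    - [-0.16,0,-0.1,0]
    - [-0.16,0,-0.15,0]
    - [-0.16,0,-0.2,0]
    - [-0.16,0,-0.25,0]
    - [-0.16,0,-0.3,0]
    - [-0.16,0,-0.35,0]
    - [-0.16,0,-0.35,0]
    - [-0.16,0,-0.35,0]

```text
t: 13.65
tcp_pos: [0.5462, 0.3117, 0.2324]
tool_rot: [0.498, 0.501, -0.499, 0.502]
force: [-0.3, -0.5, 0.3]
finger_gap: 0.899
```

Run:
```python
from h import *
from station import manip,snapshot
st=manip.sense();print(st["t"],st["tcp_pos"],st["force"])
d={n:snapshot(n) for n in("side","top")}
pickle.dump(d,open("s5.pkl","wb"))
cv2.imwrite("pics/side5.png",cv2.resize(d["side"]["image"][150:210,220:280],None,fx=10,fy=10,interpolation=cv2.INTER_CUBIC))
cv2.imwrite("pics/top5.png",cv2.resize(d["top"]["image"][140:236,150:270],None,fx=6,fy=6,interpolation=cv2.INTER_CUBIC))
cv2.imwrite("pics/top5full.png",d["top"]["image"])
s=d["top"];uv=[(u,v) for v in range(174,194) for u in range(240,262)];P=depthpt(s,uv)
np.set_printoptions(linewidth=250);print((P[:,2]*1000).round().astype(int).reshape(20,22))
m=P[:,2]>.1075;c=np.array(uv)[m].mean(0);print(m.sum(),plane(s,[c],.1173),P[m,2].mean())
```

```text
13.65 [0.54620307 0.31166658 0.23236474] [-0.31532644 -0.52383187  0.33912671]
[[ 54  48  19  18  14  21  17  20  19  23  21  19  21  17  16  21  22  16  20   1   0   6]
 [ 54  60  17  42  47  42  49  45  51  46  17  16  18  18  15  21  19  23  20  -3   3  -1]
 [ 55  56  55  59  55  55  54  55  55  59  56  60  57  57  55  59  56  50  58   3   6   0]
 [ 56  56  57  54  57  57  54  56  55  53  55  55  55  59  52  59  59  66  59  -1   5  -2]
 [ 56  54  62  55  54  50  56  56  56  54  57  58  51  55  54  59  51  59  60   1  -3   0]
 [ 56  58  52  54  54  51  56  57 114 115 114 109  53  55  56  50  53  53  56  -6   0   3]
 [ 57  56  54  57  48  53  55 116 121 115 116 120 117  64  52  55  55  60  56  -1   1  -2]
 [ 60  51  54  57  57  53  60 118 118 113 118 115 116 114  68  53  54  58  54   2   0  -2]
 [ 54  57  53  56  55  60 115 120 115 116 118 116 113 110  63  58  56  57  52   1  -4  -1]
 [ 58  55  57  60  54  57 118 119 123 120 119 115 113 117  63  63  55  56  54   1   6  -3]
 [ 53  60  57  53  52  61 113 116 120 121 118 120 114 114  67  64  61  60  53   2   1  -5]
 [ 57  52  57  57  5
[... 162 characters left out ...]
 [ 59  57  54  54  59  64  63  64  77  89  93  86  65  62  59  54  52  58  56   2   4   1]
 [ 62  55  55  49  60  59  61  63  60  62  63  65  63  63  64  58  58  49  59  -1   0   1]
 [ 55  54  56  53  55  57  54  60  67  64  62  63  62  56  50  55  55  60  55  -1   3   0]
 [ 56  54  58  54  59  52  61  58  50  58  65  58  61  52  55  58  54  55  60   3   8   1]
 [ 56  54  52  56  55  56  52  60  55  58  60  55  51  51  55  56  53  54  62   1  -3   1]
 [ 57  54  50  59  57  59  56  54  54  55  57  54  59  51  59  54  54  58  58   1   2   6]
 [ 54  53  60  57  56  52  57  58  61  58  57  57  54  51  54  56  56  56  56  -2  -2   6]]
51 [[ 0.54618365 -0.04039469  0.1173    ]] 0.11604342456555168
```

View pics/side5.png

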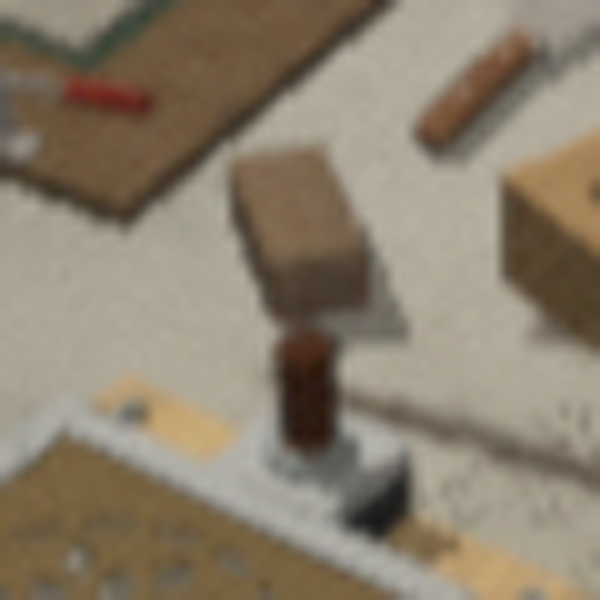

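View pics/top5.png

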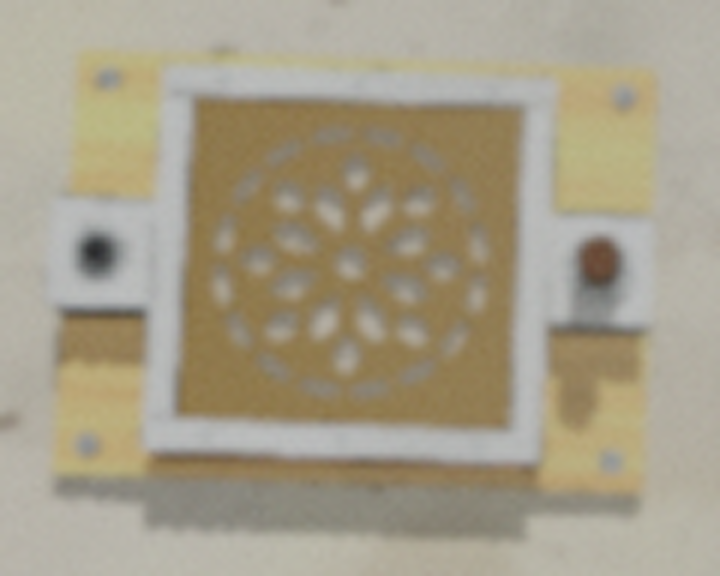

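View pics/top5full.png

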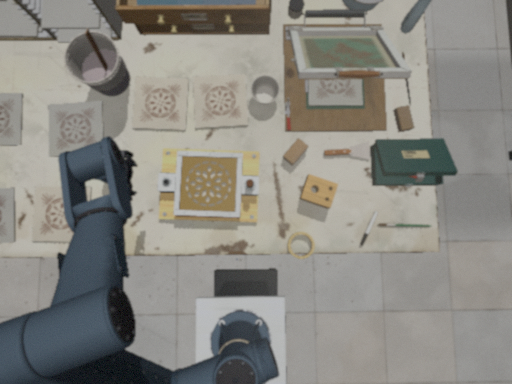

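The pin stands upright in the bush with its top about 117 mm up (117.3 expected). Both leaves now lie square with the board, with no second edge showing. The other things are unmoved and the arm is clear.

```bash
python3 -c "
from station import manip
print(manip.sign_off(),manip.sense()['t'])"
```

```text
the job is handed in; nothing more can be done
the job is handed in; nothing more can be done
```

I took the pin out of its block, drove it down through both leaves into the bush until it was fully home, released it and moved the arm clear. I handed the job in at about 14 s.

**Seating:** The flange landed at tool height 72.8 mm, against 72.9 mm predicted. A press to about 12 N moved it no further.

**Final pictures:** The pin stands upright and its top measures 116–117 mm (117.3 expected). Both leaves look in line with each other and with the board, and the other things appear where they were.

**Disagreements:** The two cameras differed by 2–4 mm in x on the pin and the bush, so I used a corrected value (x = 0.5475). The pin went in at that position with less than 2 N sideways at each step. In the last top view the handle reads about 1.4 mm off the release point, which is within the camera calibration.

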